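Move the pot along the hot plate and hold its label clip home

TASK

Slide the steel pot along the hot plate, without lifting it, into the marked ring that has the label bracket beside it, and let go of it there. Then take the wider of the two label holders from the stand, push it down behind the bracket's lip against the sprung bar until it is fully home, and finish while still holding it pressed home. Leave everything else on the bench where it is.

Things in the scene. Friction and masses are not known exactly. Their poses are not given: they have to be found in the camera images.
- hotplate: Fixed two-place hot plate, white with an aluminium top, 170 (x) x 350 (y) x 40 mm high, top flat at z = 0.040. Origin: centre of its underside. Two dark rings (inner radius 42, outer 46 mm) are printed flush on the top, centred at x = 0, y = -100 and +100 mm in its frame; the pot starts on one, the other is the one to fill.
- pot: Loose squat open stainless pot, a plain cylinder 60 mm outer diameter, 55 mm tall, wall 3 mm, floor 5 mm, 0.15 to 0.31 kg. Origin: centre of its underside (height 0.040 when it stands on the hot plate).
- bracket: Fixed aluminium label bracket on the hot plate's far (+x) long side, beside the empty ring. Origin: under that ring's centre, at bench level; x points from ring to bracket, y along the lip. Its upright channel, open on top, lies at x = 110 mm between a back wall (ring side) and the lip (far side): 8 mm wide (x), 72 mm long (y), floor at z = 20 mm; see point channel.
- spot (a point): Centre of the ring to fill, on the hot plate's top; axes as the bracket's.
- channel (a point): Middle of the bracket's channel in width and length, at the top of its upright walls, z = 0.044; axes as the bracket's. Above this the two long walls flare apart as a funnel: the lip to z = 0.054, 13 mm out from the middle, the back wall to z = 0.059, 15 mm out. The end walls stop at z = 0.044.
- plunger (a joint): Travel in m of the sprung steel bar at the channel's bottom: 0 = up (its top at z = 0.030), 0.010 = fully down (its top level with the floor, z = 0.020). The spring takes 2.5 N to start, 7.5 N at full travel, and pushes back when not held; the holder's weight does not move it. Fully home is over 0.007.
- stand: Fixed grey stand, 46 (x) x 170 (y) x 26 mm high, with two slots 7 mm wide in a line along its y axis, floors at z = 8 mm. Origin: centre of its underside.
- holder: The label holder to use, wider and taller of the two: loose grey plate upright in the stand, paper on both faces, 0.04 kg. Lower blade 5 mm thick (x), 64 mm wide (y), z 0 to 40 mm; above it a grip part 10 mm thick (x), 44 mm wide (y), z 40 to 80 mm. Same front and back. Origin: centre of its underside (height 0.008 in the stand).
- spare: The narrower, shorter label holder in the other slot of the stand (which slot varies): 36 mm wide, 60 mm tall, same make; to be left. Origin: centre of its underside.
- sample_jar: Loose capped jar, 44 mm diameter, 70 mm tall, on the bench; a bystander. Origin: centre of its underside
- second_jar: Loose capped jar, 48 mm diameter, 90 mm tall, on the bench; a bystander. Origin: centre of its underside
- wash_bottle: Loose bottle, 60 mm diameter, 150 mm tall, on the bench; a bystander. Origin: centre of its underside
- weight: Loose brass weight, 36 mm diameter, 30 mm tall, on the bench; a bystander. Origin: centre of its underside
- pen: Loose black pen, 10 mm thick, 140 mm long, lying on a sheaf of forms; a bystander. Origin: underside of its middle.
Mind the look-alikes: they are no part of the job. Leave any purple look-alike of the holder alone.

How it is judged:
By the outcome, as a careful person would: the job done as asked, in the order asked, and still so for the second after the job is handed in, while the arm keeps its last pose, push and grip.
It also fails if it takes over 61 s, if anything falls off the work surface, if the arm or the gripper's body presses on something with over 40 N, if the wrist force passes 120 N, or if a joint passes its speed limit or range.

ROBOT

A 6-joint arm with a two-finger parallel gripper is mounted at the origin on the work surface. World frame = base frame: x ahead of the robot, y to its left, z up, the work surface at z = 0. Lengths are in m, angles in rad, forces in N, time in s.
With the tool pointing down it reaches from about 0.325 to 0.775 m from the base axis. Payload 5.5 kg.
Tool frame: the origin (TCP) lies midway between the tips of the shut fingers; the grasp point (between the pads) lies 19 mm behind it; z points along the fingers, y is the line along which they close (so a half turn about z gives the same grasp; the last joint's range is limited). The gripper opens to 85 mm and grips with 20 to 120 N. Pads are 22 mm wide; open, the fingers measure 114 mm over their backs; the gripper's body (76 mm by 85 mm) begins 54 mm behind the grasp point. The pads swing forward as they close: fully open they stand 13 mm farther back than shut.
Start: joints at [1.21, 0.091, 1.231, -0, 1.82, -0.057], TCP at [0.179, 0.573, 0.231] pointing down, gripper open.
Joint ranges: [-2.87, 2.87], [-0.86, 2.18], [0.17, 2.46], [-1.51, 4.65], [0.06, 2.69], [-2.65, 2.65]. Speed limits (rad/s): [2.57, 2.57, 3.01, 3.14, 3.14, 3.14].

INTERFACE

Orientations are given as a unit quaternion [w, x, y, z].
In Python, from workcell import robot, optics gives the robot as it stands.
- The arm moves only by the tool step_arm, never from a script. Its argument "rows" is a list of rows, each an object of numbers: "dx", "dy", "dz": the shift along the tool's x, y, z in m; "roll": the turn about the tool's z in rad. A call has 1 to 10 rows; each row shifts and turns the commanded pose from where the row before left it, along the tool's axes as they then stand; what a row does not reach is not made up. A row lasts 1/8 s, in which the tool goes at most 62.5 mm and 10.7 degrees, less where a joint would pass 70% of its speed; a pose out of reach is approached as far as the arm can. A call is refused whole if a number of a shift passes 0.0625 or a number of a turn 0.188, either way. A call with a gripper value outside its range is refused whole. "grip" is the finger opening in m, from 0 to 0.0854, set as the call begins (left out, the last holds). The fingers move at their own pace and stop on an object; "grip_force" is the grip in N (left out, the last holds). Time passes only in rows, so rows that do not move let the fingers close. It gives the time, the measured TCP pose, the force, the opening and the grip force at its end, in the units of the state.
- robot.state(): the state, without advancing time (a new reading comes with each control period).
- optics.grab_frame(name): name is "scene" or "side" or "wrist"; returns the picture (384x512x3 uint8, red, green, blue); there is no depth.
- optics.get_calibration(name): a dict with "fx", "fy", "cx", "cy" (pixels), "cam_to_world" (4x4, takes a point from camera to world coordinates); the wrist camera has in their place "hand_eye" (4x4, takes a point from camera to tool coordinates, whose origin is the TCP and whose axes are the flange's). Camera axes: x right, y down, z forward; pixel columns grow to the right and rows downward; lengths in m; the calibration is good to about 2 mm. A picture is of the moment at which its call begins: read the wrist's pose just before it. get_calibration takes no time and is no camera call.
- robot.job_done(): hands the job in; it is judged then, once.
Trained networks look in the newest picture that a camera, given by its name, has taken for a name from the list of things; names that differ only in an ending like _2 or _b are one class to them, and where a whole thing is asked for, a point or a joint stands for the part that bears it (a point fixed in the world has none). Each returns a list of dicts, best first, with "conf" (0 to 1); they miss things now and then, are a little off and sometimes report something else, mostly with a low value. They report only what shows in the picture. A call takes as long as a camera call. They do not tell look-alikes from the thing itself.
- optics.trace(target, camera): "region" (384x512 bool, what is visible of it).
- optics.spot_point(target, camera): "centre" ([x, y, z] in m, in world coordinates, good to about 4 mm: a listed point, or the origin of a listed thing).
The state is a dict: "clock": time; "joints": joint angles; "joint_vel": joint speeds; "effort": joint torques, N m; "ee_pos": TCP position; "ee_rot": TCP orientation; "ft_force": force on the tool from outside, world axes, zero at the start; "moment": the same for the moment, N m; "finger_gap": opening from 0.0 (shut) to 1.0 (fully open); "finger_force": force on a finger pad.
Only numpy, scipy, OpenCV 4.12 (cv2) and the standard library are available. Lean on these libraries where they do the work, as an engineer would, in place of code of your own. Each camera call takes 0.05 s, during which the arm holds its last target. There are 200 camera calls.

## Working session

There is one attempt and no reset: what is moved stays moved. The work goes in short steps, Python scripts to look and compute and a tool call to move; the robot and the scene stay as the last step left them, time stands still between calls to the robot, and variables do not carry over. Pictures are saved under pics/ and viewed, at most 10 in all, crops included, and the job is handed in when it is done.

Besides the shell and the picture viewer there is one more tool, called after "Call:" by a JSON object that holds its "method" and its "body", one argument or row to a line. step_arm: Moves the arm, as the interface text tells. Its arguments: {"type":"object","properties":{"rows":{"type":"array"},"grip":{"type":"number"},"grip_force":{"type":"number"}},"required":["rows"]}

```bash
ls; mkdir -p pics
python3 - <<'E'
from workcell import robot, optics
import cv2
s=robot.state(); print({k:s[k] for k in('clock','ee_pos','ee_rot','finger_gap','ft_force')})
for c in('scene','side'):
    im=optics.grab_frame(c); cv2.imwrite(f'pics/{c}0.png',im[:,:,::-1])
    for t in('hotplate','pot','bracket','spot','channel','stand','holder','spare'):
        print(c,t,[([round(float(v),4) for v in d['centre']],round(float(d['conf']),2)) for d in optics.spot_point(t,c)[:4]])
E
```

```text
pics
{'clock': 0.0, 'ee_pos': array([0.17940386, 0.57226113, 0.23016165]), 'ee_rot': array([-2.00719671e-04,  1.51328288e-01,  9.88483102e-01, -9.30763911e-04]), 'finger_gap': 0.9994631058849085, 'ft_force': array([-0.99641594,  0.12623227, -0.00592956])}
scene hotplate [([0.5245, -0.0291, -0.0007], 0.84)]
scene pot [([0.5289, 0.0731, 0.0395], 0.93)]
scene bracket [([0.4401, 0.315, 0.0102], 0.52)]
scene spot [([0.685, 0.2096, 0.0017], 0.53)]
scene channel [([0.6385, -0.1314, 0.0445], 0.66)]
scene stand [([0.479, 0.3231, 0.002], 0.97), ([0.6047, -0.3968, -0.0], 0.32)]
scene holder [([0.4832, 0.2225, 0.0002], 0.91)]
scene spare [([0.517, 0.3248, 0.0056], 0.6)]
side hotplate [([0.5279, -0.0249, -0.0054], 0.82)]
side pot [([0.5266, 0.0705, 0.0414], 0.83)]
side bracket [([0.6735, 0.3203, 0.0007], 0.24)]
side spot []
side channel [([0.637, -0.1265, 0.0457], 0.79), ([0.6815, 0.2076, 0.0044], 0.56)]
side stand [([0.4816, 0.3166, -0.0049], 0.84)]
side holder [([0.4412, 0.3127, 0.0074], 0.68), ([0.4849, 0.2169, -0.0015], 0.61), ([0.681, 0.2074, 0.0061], 0.59)]
side spare [([0.5124, 0.322, 0.01], 0.69)]
```

View pics/scene0.png

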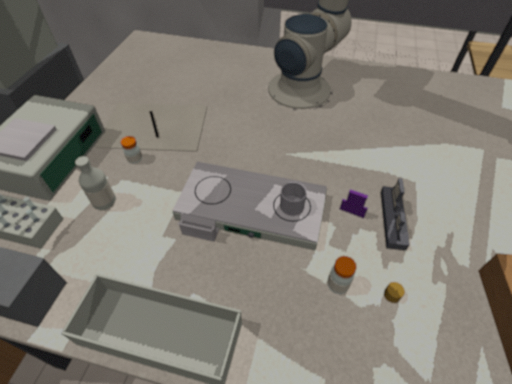

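View pics/side0.png

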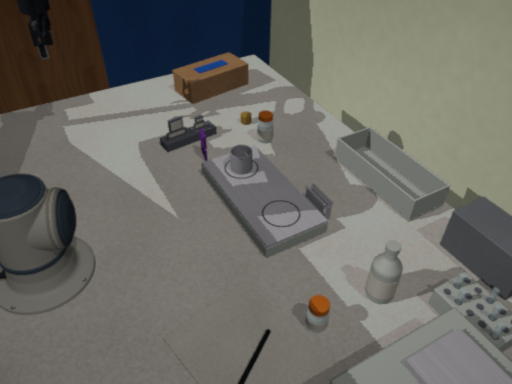

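The scene picture shows the pot at about (292,198) on the +y ring and the empty ring at (213,190). The bracket is below the empty ring, near (200,228). The stand is at (395,215) and the purple look-alike at (355,203). The side picture agrees: the taller holder is at the robot-side end of the stand (176,127). I'm moving over the stand for a close look.

Call:
{"method": "step_arm", "body": {
  "rows": [
    {"dx": -0.044, "dy": -0.024, "dz": -0.0125},
    {"dx": -0.044, "dy": -0.024, "dz": -0.0125},
    {"dx": -0.044, "dy": -0.024, "dz": -0.0125},
    {"dx": -0.044, "dy": -0.024, "dz": -0.0125},
    {"dx": -0.044, "dy": -0.024, "dz": -0.0125},
    {"dx": -0.044, "dy": -0.024, "dz": -0.0125},
    {"dx": -0.044, "dy": -0.024, "dz": -0.0125},
    {"dx": -0.044, "dy": -0.024, "dz": -0.0125},
    {},
    {}
  ]
}}

```text
invalid input at $.rows[0]: expected keys dx, dy, dz, roll
```

```bash
cat > h.py <<'E'
from workcell import robot, optics
import numpy as np, cv2
from scipy.spatial.transform import Rotation as R
def pose():
    s=robot.state(); q=np.array(s['ee_rot']); T=np.eye(4)
    T[:3,:3]=R.from_quat([*q[1:],q[0]]).as_matrix(); T[:3,3]=s['ee_pos']; return T
def c2w(name,T=None):
    k=optics.get_calibration(name); return k,(T@k['hand_eye'] if name=='wrist' else k['cam_to_world'])
def px2w(k,C,px,z):
    px=np.atleast_2d(px).astype(float)
    d=np.c_[(px[:,0]-k['cx'])/k['fx'],(px[:,1]-k['cy'])/k['fy'],np.ones(len(px))]@C[:3,:3].T
    o=C[:3,3]; return o+d*((z-o[2])/d[:,2])[:,None]
def w2px(k,C,p):
    p=(np.atleast_2d(p)-C[:3,3])@C[:3,:3]
    return np.c_[p[:,0]/p[:,2]*k['fx']+k['cx'],p[:,1]/p[:,2]*k['fy']+k['cy']]
def pts(t,c): return [(np.round(d['centre'],4).tolist(),round(float(d['conf']),2)) for d in optics.spot_point(t,c)[:4]]
def shift(T,dw): return np.round(T[:3,:3].T@np.array(dw),4)
E
python3 - <<'E'
from h import *
T=pose(); im=optics.grab_frame('wrist'); cv2.imwrite('pics/w1.png',im[:,:,::-1])
np.set_printoptions(precision=4,suppress=True)
print(T); print(optics.get_calibration('wrist'))
for t in('pot','stand','holder','spare','hotplate'):print(t,pts(t,'wrist'))
np.save('T1.npy',T)
E
```

```text
[[-0.9542  0.2992  0.      0.1795]
 [ 0.2992  0.9542  0.      0.5725]
 [-0.      0.     -1.      0.2313]
 [ 0.      0.      0.      1.    ]]
{'fx': 319.283416056374, 'fy': 319.283416056374, 'cx': 253.23739621183958, 'cy': 184.80313864745165, 'hand_eye': array([[-0.0002, -0.9546, -0.298 ,  0.0761],
       [ 1.    , -0.0003,  0.0004, -0.0005],
       [-0.0005, -0.298 ,  0.9546, -0.1432],
       [ 0.    ,  0.    ,  0.    ,  1.    ]])}
pot []
stand []
holder []
spare []
hotplate []
```

View pics/w1.png

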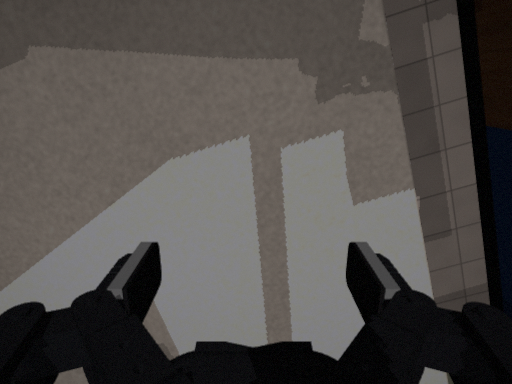

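The move was refused because every row needs all four keys. The picture shows only bare bench, with the fingers at the bottom edge (x 100–410, y > 240). I'll resend the move.

Call:
{"method": "step_arm", "body": {
  "rows": [
    {"dx": -0.044, "dy": -0.024, "dz": -0.0125, "roll": 0},
    {"dx": -0.044, "dy": -0.024, "dz": -0.0125, "roll": 0},
    {"dx": -0.044, "dy": -0.024, "dz": -0.0125, "roll": 0},
    {"dx": -0.044, "dy": -0.024, "dz": -0.0125, "roll": 0},
    {"dx": -0.044, "dy": -0.024, "dz": -0.0125, "roll": 0},
    {"dx": -0.044, "dy": -0.024, "dz": -0.0125, "roll": 0},
    {"dx": -0.044, "dy": -0.024, "dz": -0.0125, "roll": 0},
    {"dx": -0.044, "dy": -0.024, "dz": -0.0125, "roll": 0},
    {"dx": 0, "dy": 0, "dz": 0, "roll": 0},
    {"dx": 0, "dy": 0, "dz": 0, "roll": 0}
  ]
}}

```text
clock: 2.45
ee_pos: [0.4578, 0.2842, 0.3311]
ee_rot: [-0.0, 0.152, 0.988, 0.0]
ft_force: [0.4, 0.6, -0.0]
finger_gap: 1.0
finger_force: 0.0
```

Run:
```python
from h import *
T=pose(); im=optics.grab_frame('wrist'); cv2.imwrite('pics/w2.png',im[:,:,::-1])
np.set_printoptions(precision=4,suppress=True)
print(T)
for t in('pot','stand','holder','spare','hotplate'):print(t,pts(t,'wrist'))
np.save('T2.npy',T)
```

```text
[[-0.9541  0.2995 -0.0005  0.4578]
 [ 0.2995  0.9541  0.0002  0.2842]
 [ 0.0005  0.0001 -1.      0.3311]
 [ 0.      0.      0.      1.    ]]
pot [([0.5243, 0.0741, 0.04], 0.73), ([0.5161, 0.3262, 0.0047], 0.36)]
stand [([0.4782, 0.3201, -0.0009], 0.94)]
holder [([0.4874, 0.2158, 0.0017], 0.9), ([0.4411, 0.3133, 0.0058], 0.84)]
spare [([0.5156, 0.3236, 0.0049], 0.65)]
hotplate [([0.5297, -0.024, 0.0039], 0.77)]
```

View pics/w2.png

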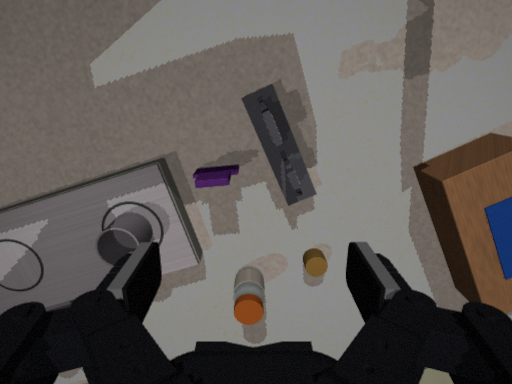

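The wrist picture shows the stand with corners near (243,98), (270,85), (315,193) and (289,204). The hot plate's top edges run from (0,208) to (163,160) and on to (200,263). The purple look-alike is at (215,177).

Run:
```python
from h import *
np.set_printoptions(precision=4,suppress=True)
T=np.load('T2.npy'); k,C=c2w('wrist',T)
S=px2w(k,C,[(243,98),(270,85),(315,193),(289,204)],.026); print('stand',S[:,:2],S.mean(0), np.linalg.norm(S[1]-S[2]),np.degrees(np.arctan2(*(S[0]+S[1]-S[2]-S[3])[[1,0]])))
H=px2w(k,C,[(0,208),(163,160),(200,263)],.04);print('plate',H[:,:2]); d=H[1]-H[0];e=H[2]-H[1];print(np.degrees(np.arctan2(d[1],d[0])),np.degrees(np.arctan2(e[1],e[0])),np.linalg.norm(e))
# rings in scene and wrist: dark pixels -> top plane
k,C=c2w('scene'); im=cv2.imread('pics/scene0.png')
from itertools import product
g=cv2.cvtColor(im,cv2.COLOR_BGR2GRAY).astype(float)
def fit(cal,g,x0,x1,y0,y1):
    k,C=cal; best=None; a=np.linspace(0,2*np.pi,72)
    out=[]
    for x,y in product(np.arange(x0,x1,.001),np.arange(y0,y1,.001)):
        v=[]
        for r in(.038,.044,.050):
            p=w2px(k,C,np.c_[x+r*np.cos(a),y+r*np.sin(a),0*a+.04]).astype(np.float32)
            v.append(cv2.remap(g.astype(np.float32),p[:,0],p[:,1],1,borderMode=cv2.BORDER_REPLICATE).ravel())
        out.append((np.median((v[0]+v[2])/2-v[1]),x,y))
    return max(out)
print('ring scene',fit((k,C),g,.505,.545,-.145,-.105))
print('ring side',fit(c2w('side'),cv2.imread('pics/side0.png',0),.505,.545,-.145,-.105))
print('potring scene',fit((k,C),g,.505,.545,.055,.095))
```

```text
stand [[0.3966 0.2885]
 [0.3915 0.3283]
 [0.558  0.3484]
 [0.5632 0.3069]] [0.4773 0.318  0.026 ] 0.16773187231987063 -173.40120118265213
plate [[ 0.4374 -0.0965]
 [ 0.4421  0.1572]
 [ 0.6101  0.15  ]]
88.92540158272999 -2.4819055646831587 0.16815006127526114
ring scene (np.float32(31.2583), np.float64(0.528), np.float64(-0.12699999999999997))
ring side (np.float32(37.255127), np.float64(0.526), np.float64(-0.12499999999999997))
potring scene (np.float32(32.18213), np.float64(0.528), np.float64(0.07300000000000001))
```

Call:
{"method": "step_arm", "body": {
  "rows": [
    {"dx": 0, "dy": 0, "dz": 0, "roll": -0.143},
    {"dx": 0, "dy": 0, "dz": 0, "roll": -0.143},
    {"dx": -0.0144, "dy": -0.042, "dz": 0.034, "roll": 0},
    {"dx": -0.0144, "dy": -0.042, "dz": 0.034, "roll": 0},
    {"dx": -0.0144, "dy": -0.042, "dz": 0.034, "roll": 0},
    {"dx": -0.0144, "dy": -0.042, "dz": 0.034, "roll": 0},
    {"dx": -0.0144, "dy": -0.042, "dz": 0.034, "roll": 0},
    {"dx": 0, "dy": 0, "dz": 0, "roll": 0}
  ]
}}

```text
clock: 3.75
ee_pos: [0.5249, 0.0705, 0.1573]
ee_rot: [-0.003, 0.011, 1.0, -0.001]
ft_force: [-0.3, -0.4, 1.0]
finger_gap: 1.003
finger_force: 0.0
```

Run:
```python
from h import *
np.set_printoptions(precision=4,suppress=True)
T=pose(); im=optics.grab_frame('wrist'); cv2.imwrite('pics/w3.png',im[:,:,::-1]); print(T); np.save('T3.npy',T)
k,C=c2w('wrist',T)
for t in('pot','spot','channel'):print(t,pts(t,'wrist'))
for d in optics.trace('pot','wrist')[:1]:
    m=d['region']; ys,xs=np.nonzero(m); print(d['conf'],xs.min(),xs.max(),ys.min(),ys.max())
    print(px2w(k,C,[(xs.min(),ys[xs==xs.min()].mean()),(xs.max(),ys[xs==xs.max()].mean()),(xs[ys==ys.min()].mean(),ys.min()),(xs[ys==ys.max()].mean(),ys.max())],.095))
```

```text
[[-0.9998  0.0212 -0.0066  0.5249]
 [ 0.0212  0.9998 -0.0012  0.0705]
 [ 0.0065 -0.0013 -1.      0.1573]
 [ 0.      0.      0.      1.    ]]
pot [([0.5253, 0.0763, 0.0412], 0.73)]
spot []
channel [([0.6413, -0.1261, 0.0431], 0.68)]
0.81 215 301 149 244
[[0.5271 0.0437 0.095 ]
 [0.5279 0.1029 0.095 ]
 [0.488  0.0723 0.095 ]
 [0.5567 0.0728 0.095 ]]
```

View pics/w3.png

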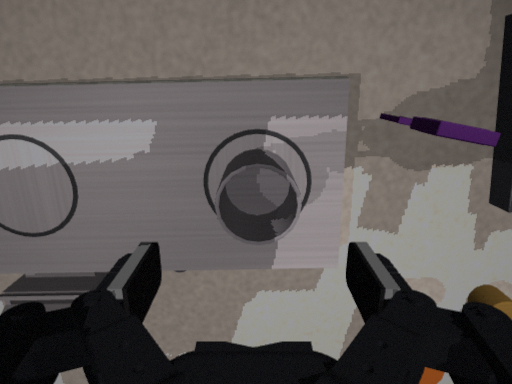

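The wrist picture shows the pot rim centred near (258,203) inside its ring. The empty ring is at about (22,186) and the bracket's lip and walls are near (55,290). I'll fit both rings and the plate edge in it.

Run:
```python
from h import *
from scipy.optimize import minimize
np.set_printoptions(precision=4,suppress=True)
T=np.load('T3.npy'); k,C=c2w('wrist',T); g=cv2.imread('pics/w3.png',0).astype(np.float32)
def prof(x,y,lo,hi):
    a=np.radians(np.arange(lo,hi,3)); v=[]
    for r in(.037,.044,.051):
        p=w2px(k,C,np.c_[x+r*np.cos(a),y+r*np.sin(a),0*a+.04]).astype(np.float32)
        v.append(cv2.remap(g,p[:,0],p[:,1],1,borderMode=cv2.BORDER_REPLICATE).ravel())
    return np.mean(np.clip((v[0]+v[2])/2-v[1],-20,60))
for n,cx,cy,lo,hi in(('pot ring',.527,.073,100,260),('empty ring',.527,-.126,-30,180)):
    print(n,max((prof(x,y,lo,hi),x,y) for x in np.arange(cx-.012,cx+.012,.001) for y in np.arange(cy-.012,cy+.012,.001)))
H=px2w(k,C,[(20,81),(345,76),(20,273),(335,268)],.04);print(H[:,:2],np.degrees(np.arctan2(H[1]-H[0],1)[0]/ (H[1]-H[0])[1]))
```

```text
pot ring (np.float32(60.0), np.float64(0.528), np.float64(0.07400000000000001))
empty ring (np.float32(60.0), np.float64(0.528), np.float64(-0.127))
[[ 0.4409 -0.1097]
 [ 0.4426  0.1428]
 [ 0.6106 -0.1497]
 [ 0.6114  0.1441]] 0.38829728504459404
```

Call:
{"method": "step_arm", "body": {
  "rows": [
    {"dx": -0.002, "dy": 0.0025, "dz": 0.025, "roll": 0},
    {"dx": 0, "dy": 0, "dz": 0.03, "roll": 0},
    {"dx": 0, "dy": 0, "dz": 0.03, "roll": 0},
    {"dx": 0, "dy": 0, "dz": 0.017, "roll": 0},
    {"dx": 0, "dy": 0, "dz": 0, "roll": 0},
    {"dx": 0, "dy": 0, "dz": 0, "roll": 0}
  ]
}}

```text
clock: 4.75
ee_pos: [0.5291, 0.0756, 0.061]
ee_rot: [0.001, 0.009, 1.0, 0.0]
ft_force: [0.0, 0.1, 0.1]
finger_gap: 1.0
finger_force: 0.0
```

Call:
{"method": "step_arm", "body": {
  "rows": [
    {"dx": 0.002, "dy": -0.0025, "dz": 0.005, "roll": 0},
    {"dx": 0, "dy": 0, "dz": 0, "roll": 0}
  ]
}}

```text
clock: 5.0
ee_pos: [0.5262, 0.0726, 0.0545]
ee_rot: [0.0, 0.009, 1.0, -0.0]
ft_force: [-0.0, -0.3, -0.4]
finger_gap: 1.004
finger_force: 0.0
```

Call:
{"method": "step_arm", "body": {
  "rows": [
    {"dx": 0, "dy": 0, "dz": 0, "roll": 0},
    {"dx": 0, "dy": 0, "dz": 0, "roll": 0},
    {"dx": 0, "dy": 0, "dz": 0, "roll": 0},
    {"dx": 0, "dy": 0, "dz": 0, "roll": 0},
    {"dx": 0, "dy": 0, "dz": 0, "roll": 0},
    {"dx": 0, "dy": 0, "dz": 0, "roll": 0}
  ],
  "grip": 0.05,
  "grip_force": 20
}}

```text
clock: 5.75
ee_pos: [0.5265, 0.0728, 0.0548]
ee_rot: [0.0, 0.009, 1.0, 0.0]
ft_force: [-0.7, 0.0, 5.1]
finger_gap: 0.708
finger_force: 22.5
```

Call:
{"method": "step_arm", "body": {
  "rows": [
    {"dx": -0.0005, "dy": -0.015, "dz": 0, "roll": 0},
    {"dx": -0.0005, "dy": -0.02, "dz": 0, "roll": 0},
    {"dx": -0.0005, "dy": -0.025, "dz": 0, "roll": 0},
    {"dx": -0.0005, "dy": -0.025, "dz": 0, "roll": 0},
    {"dx": -0.0005, "dy": -0.025, "dz": 0, "roll": 0},
    {"dx": -0.0005, "dy": -0.025, "dz": 0, "roll": 0},
    {"dx": -0.0005, "dy": -0.025, "dz": 0, "roll": 0},
    {"dx": -0.0005, "dy": -0.02, "dz": 0, "roll": 0},
    {"dx": -0.0005, "dy": -0.0145, "dz": 0, "roll": 0},
    {"dx": -0.0005, "dy": -0.005, "dz": 0, "roll": 0}
  ]
}}

```text
clock: 7.0
ee_pos: [0.5277, -0.127, 0.0548]
ee_rot: [0.0, 0.009, 1.0, 0.001]
ft_force: [-0.7, 5.0, 6.1]
finger_gap: 0.714
finger_force: 22.7
```

Call:
{"method": "step_arm", "body": {
  "rows": [
    {"dx": 0, "dy": 0, "dz": 0, "roll": 0},
    {"dx": 0, "dy": 0, "dz": 0, "roll": 0}
  ]
}}

```text
clock: 7.25
ee_pos: [0.5278, -0.1274, 0.0548]
ee_rot: [0.0, 0.009, 1.0, -0.0]
ft_force: [-0.5, 0.6, 5.4]
finger_gap: 0.71
finger_force: 22.5
```

Run:
```python
from h import *
np.set_printoptions(precision=4,suppress=True)
T=pose(); im=optics.grab_frame('wrist'); cv2.imwrite('pics/w4.png',im[:,:,::-1]); print(T); np.save('T4.npy',T)
for t in('pot','spot','channel'):print(t,pts(t,'wrist'))
for c in('scene','side'):
    cv2.imwrite(f'pics/{c}4.png',optics.grab_frame(c)[:,:,::-1])
    for t in('pot','spot','channel'):print(c,t,pts(t,c))
```

```text
[[-0.9998  0.0182  0.0008  0.5278]
 [ 0.0182  0.9998 -0.0004 -0.1274]
 [-0.0008 -0.0004 -1.      0.0548]
 [ 0.      0.      0.      1.    ]]
pot [([0.528, -0.1278, 0.0382], 0.68)]
spot []
channel []
scene pot [([0.5262, -0.1278, 0.0413], 0.82), ([0.2975, -0.4019, -0.0009], 0.29)]
scene spot []
scene channel [([0.6385, -0.1287, 0.0413], 0.91)]
side pot [([0.5316, -0.1268, 0.0421], 0.64)]
side spot [([0.5112, 0.3234, 0.0118], 0.68)]
side channel [([0.6397, -0.1245, 0.044], 0.75), ([0.6733, 0.3188, -0.0002], 0.74)]
```

View pics/w4.png

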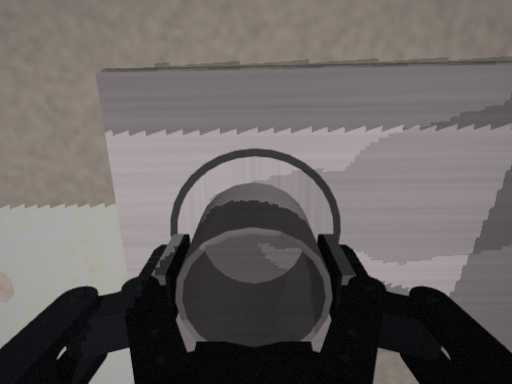

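The wrist picture shows the pot standing centred within the ring, whose arc spans x 172–340 and peaks at y 150; both fingers are on the pot. I'm releasing it and rising.

Call:
{"method": "step_arm", "body": {
  "rows": [
    {"dx": 0, "dy": 0, "dz": 0, "roll": 0},
    {"dx": 0, "dy": 0, "dz": 0, "roll": 0},
    {"dx": 0, "dy": 0, "dz": 0, "roll": 0},
    {"dx": 0, "dy": 0, "dz": 0, "roll": 0},
    {"dx": 0, "dy": 0, "dz": 0, "roll": 0}
  ],
  "grip": 0.085
}}

```text
clock: 8.48
ee_pos: [0.5276, -0.1267, 0.0542]
ee_rot: [-0.0, 0.009, 1.0, 0.0]
ft_force: [0.2, -0.8, 0.4]
finger_gap: 0.996
finger_force: 0.0
```

Call:
{"method": "step_arm", "body": {
  "rows": [
    {"dx": 0, "dy": 0, "dz": -0.015, "roll": 0},
    {"dx": 0, "dy": 0, "dz": -0.03, "roll": 0},
    {"dx": 0, "dy": 0, "dz": -0.05, "roll": 0},
    {"dx": 0, "dy": 0, "dz": -0.05, "roll": 0},
    {"dx": 0, "dy": 0, "dz": -0.02, "roll": 0},
    {"dx": 0, "dy": 0, "dz": 0, "roll": 0}
  ]
}}

```text
clock: 9.22
ee_pos: [0.5283, -0.127, 0.2213]
ee_rot: [0.002, 0.009, 1.0, -0.001]
ft_force: [0.7, -0.2, -0.5]
finger_gap: 0.995
finger_force: 0.0
```

Run:
```python
from h import *
np.set_printoptions(precision=4,suppress=True)
T=pose(); im=optics.grab_frame('wrist'); cv2.imwrite('pics/w5.png',im[:,:,::-1]); print(T); np.save('T5.npy',T); print(robot.state()['joints'])
k,C=c2w('wrist',T)
for t in('pot','channel'):print(t,pts(t,'wrist'))
for d in optics.trace('pot','wrist')[:1]:
    ys,xs=np.nonzero(d['region'])
    print(px2w(k,C,[(xs.min(),ys[xs==xs.min()].mean()),(xs.max(),ys[xs==xs.max()].mean()),(xs[ys==ys.max()].mean(),ys.max())],.095))
```

```text
[[-0.9998  0.0178  0.0035  0.5283]
 [ 0.0178  0.9998 -0.0011 -0.127 ]
 [-0.0036 -0.001  -1.      0.2213]
 [ 0.      0.      0.      1.    ]]
[-0.2985 -0.0655  1.4106 -0.      1.7966 -1.8515]
pot [([0.5254, -0.1249, 0.0411], 0.64)]
channel [([0.6409, -0.1251, 0.0411], 0.91)]
[[ 0.5266 -0.1565  0.095 ]
 [ 0.5272 -0.0988  0.095 ]
 [ 0.5576 -0.1296  0.095 ]]
```

View pics/w5.png

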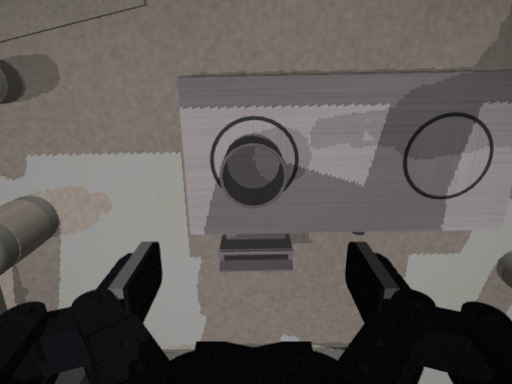

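The wrist picture shows the pot at (253,172) inside its ring. The bracket funnel spans x 220–292 and y 235–270, free of the pot. Next I'll go above the holder.

Call:
{"method": "step_arm", "body": {
  "rows": [
    {"dx": 0, "dy": 0, "dz": 0, "roll": -0.133},
    {"dx": 0.0045, "dy": 0.056, "dz": 0.0025, "roll": 0},
    {"dx": 0.0045, "dy": 0.056, "dz": 0.0025, "roll": 0},
    {"dx": 0.0045, "dy": 0.056, "dz": 0.0025, "roll": 0},
    {"dx": 0.0045, "dy": 0.056, "dz": 0.0025, "roll": 0},
    {"dx": 0.0045, "dy": 0.056, "dz": 0.0025, "roll": 0},
    {"dx": 0.0045, "dy": 0.056, "dz": 0.0025, "roll": 0},
    {"dx": 0.0045, "dy": 0.056, "dz": 0.0025, "roll": 0},
    {"dx": 0.0045, "dy": 0.056, "dz": 0.0025, "roll": 0},
    {"dx": 0, "dy": 0, "dz": 0, "roll": 0}
  ],
  "grip": 0.05
}}

```text
clock: 10.68
ee_pos: [0.4382, 0.317, 0.1964]
ee_rot: [-0.002, -0.06, 0.998, -0.001]
ft_force: [0.2, 0.2, -0.7]
finger_gap: 0.585
finger_force: 0.0
```

Call:
{"method": "step_arm", "body": {
  "rows": [
    {"dx": 0, "dy": 0, "dz": 0, "roll": 0},
    {"dx": 0, "dy": 0, "dz": 0, "roll": 0}
  ]
}}

```text
clock: 10.92
ee_pos: [0.4407, 0.3129, 0.1988]
ee_rot: [-0.0, -0.057, 0.998, -0.0]
ft_force: [1.1, -0.2, -0.5]
finger_gap: 0.583
finger_force: 0.0
```

Run:
```python
from h import *
np.set_printoptions(precision=4,suppress=True)
T=pose(); im=optics.grab_frame('wrist'); cv2.imwrite('pics/w6.png',im[:,:,::-1]); print(T); np.save('T6.npy',T)
for t in('holder','spare','stand'):print(t,pts(t,'wrist'))
# bracket pixels from w5
k,C=c2w('wrist',np.load('T5.npy')); g=cv2.imread('pics/w5.png',0)
for c in (235,256,277): print(c,g[228:278,c])
print(g[252,212:300]); print(g[262,212:300])
print(w2px(k,C,[(.638,-.127-.036,.044),(.638,-.127+.036,.044),(.623,-.127,.059),(.634,-.127,.044),(.642,-.127,.044),(.651,-.127,.054)]))
```

```text
[[-0.9936 -0.1133 -0.0005  0.4407]
 [-0.1133  0.9936 -0.0007  0.3129]
 [ 0.0006 -0.0007 -1.      0.1988]
 [ 0.      0.      0.      1.    ]]
holder [([0.4416, 0.3175, 0.0066], 0.78), ([0.4844, 0.2194, 0.0016], 0.65)]
spare [([0.5162, 0.326, 0.0061], 0.81)]
stand [([0.4768, 0.3178, -0.0003], 0.88)]
235 [101 100 100 100 103 102 100  99  83  79  80  63  49  47  45  48  47  45
  46  46  47  73  66  81  99 102  94  64  45  48  46  46  66  76  75  73
  73  76  76  76  76  79  86 101 113 114 112 113 113 115]
256 [100 101 100 100 102  90  80  78  79  79  74  55  42  46  44  46  47  46
  46  47  52  74  57  90 104 103  76  48  47  45  47  51  68  75  74  71
  74  75  75  71  76  80  85 108 118 119 119 118 119 115]
277 [ 99 100 100 101 102  85  79  77  78  79  66  51  45  47  45  43  44  45
  48  46  60  73  62  89 101 100  68  46  44  43  47  58  70  73  74  74
  74  73  73  73  74  80  91 106 115 114 113 112 112 114]
[117 115 113 114 114 115 102  96  94  95  96  93  96  97  96  94  96  97
  97  95  96  96  99  99  99 100 100 100  99  99  99 100  99  99 101  99
 100  99 104 104 104 103 104 104 104 104 104 104 103 104 102 102 103 102
 102 102 103 102 104 103 102 102 103 101 102 101 103 101 101 100 100 102
 101 100 101 100 100 101 102 103 101 103 113 114 115 115 111 112]
[117 119 120 119 116 114 113 105  79  77  75  76  76  74  75  76  75  77
  76  75  76  75  75  75  76  75  77  76  75  74  75  75  76  76  73  76
  75  76  74  76  76  73  74  74  74  77  75  74  75  74  75  75  74  73
  74  75  74  75  73  75  73  73  75  74  74  74  73  74  73  72  71  73
  72  74  74  73  73  74  74  73  89 117 114 115 114 113 110 108]
[[223.6148 257.11  ]
 [287.1982 256.1197]
 [255.2479 251.4512]
 [255.3315 253.4764]
 [255.4436 259.733 ]
 [255.6255 271.5717]]
```

View pics/w6.png

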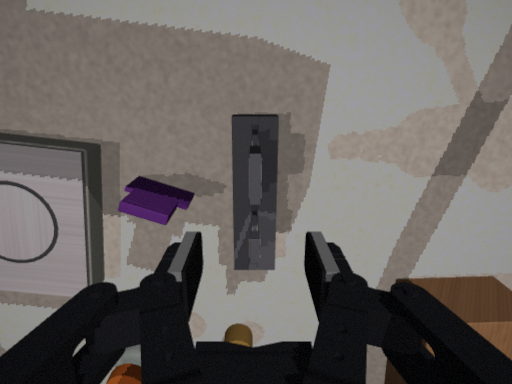

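The wrist picture shows the stand running upright along the image, x 233–278 and y 115–270. The holder's grip part is near (256,180), the spare near (255,230), and the purple look-alike stands apart at (155,200). The bracket pixels in the previous picture agree with a channel at (0.638, -0.127) and yaw about 0.

Run:
```python
from h import *
np.set_printoptions(precision=4,suppress=True,linewidth=200)
k,C=c2w('wrist',np.load('T6.npy')); g=cv2.imread('pics/w6.png',0)
for r in range(115,272,9): print(r,g[r,228:284:1])
print(g[120:260:2,256])
T=np.load('T6.npy'); a=np.array([T[0,0],T[1,0]])
for z,w in((.088,.022),(.048,.032),(.026,0)):
    c=np.array([.441,.3135]); print(z,w2px(k,C,[(*(c+a*w),z),(*c,z),(*(c-a*w),z)]))
```

```text
115 [118 116 116 106  58  22  24  22  19  22  23  22  21  21  18  21  22  25  22  23  20  20  22  20  25  21  20  20  22  20  20  21  21  21  24  20  24  24  20  22  25  20  24  26  23  24  21  23  28
  50  78  95  95  96  96  97]
124 [120 120 116  89  54  53  54  52  54  54  53  53  51  53  52  53  52  51  53  53  50  53  50  50  48  50  49  47  48  45  47  53  51  55  54  52  54  51  53  52  52  51  54  50  53  55  52  53  52
  54  65  93  93  94  96  96]
133 [116 116 114 105  52  51  54  52  53  53  52  51  52  53  52  52  52  49  54  54  53  53  52  47  34  21  24  22  22  28  36  41  42  43  43  40  40  44  42  41  41  44  51  52  52  53  54  52  53
  55  72  97  95  95  95  94]
142 [116 115 116 107  65  53  53  53  52  53  51  52  53  53  53  52  54  52  52  52  54  53  53  62  78  51  53  53  50  55  58  42  41  41  42  42  45  43  39  40  41  40  38  41  38  42  42  41  43
  49  78  97  94  96  97  96]
151 [117 117 118 109  67  52  51  53  52  53  51  54  53  55  54  52  52  54  53  51  48  42  22  23  18  23  22  19  22  25  21  22  29  40  42  40  41  42  41  43  40  41  42
[... 2780 characters left out ...]
  71  91 136 154
 155 154 154 155 155 155 154]
268 [117 116 117 116 116 104  67  51  50  49  51  51  51  52  49  50  51  48  52  49  58  71  71  72  73  71  72  71  73  74  71  73  72  72  73  72  71  73  70  71  71  71  71  73  72  72  94 141 154
 155 155 155 153 153 154 155]
[52 54 48 41 40 23 20 35 50 52 53 50 45 23 21 24 21 71 74 72 73 74 74 71 71 74 72 72 74 74 72 74 73 73 72 74 73 72 74 74 74 72 62 39 40 34 27 25 41 47 47 48 55 77 85 70 50 49 51 47 76 73 73 73 72 74
 72 74 72 72]
0.088 [[254.4464 155.8772]
 [254.4206 181.8689]
 [254.3961 206.6087]]
0.048 [[254.3098 136.0439]
 [254.2813 169.7151]
 [254.2545 201.3375]]
0.026 [[254.2186 164.2499]
 [254.2186 164.2499]
 [254.2186 164.2499]]
```

Call:
{"method": "step_arm", "body": {
  "rows": [
    {"dx": 0.002, "dy": 0.001, "dz": 0.04, "roll": 0},
    {"dx": 0, "dy": 0, "dz": 0.04, "roll": 0},
    {"dx": 0, "dy": 0, "dz": 0.04, "roll": 0},
    {"dx": 0, "dy": 0, "dz": 0.024, "roll": 0},
    {"dx": 0, "dy": 0, "dz": 0, "roll": 0},
    {"dx": 0, "dy": 0, "dz": 0, "roll": 0},
    {"dx": 0, "dy": 0, "dz": 0, "roll": 0}
  ]
}}

```text
clock: 12.0
ee_pos: [0.4392, 0.3154, 0.0573]
ee_rot: [0.001, -0.057, 0.998, 0.001]
ft_force: [0.5, 0.2, -0.0]
finger_gap: 0.584
finger_force: 0.0
```

Call:
{"method": "step_arm", "body": {
  "rows": [
    {"dx": 0, "dy": 0, "dz": 0, "roll": 0},
    {"dx": 0, "dy": 0, "dz": 0, "roll": 0},
    {"dx": 0, "dy": 0, "dz": 0, "roll": 0},
    {"dx": 0, "dy": 0, "dz": 0, "roll": 0},
    {"dx": 0, "dy": 0, "dz": 0, "roll": 0},
    {"dx": 0, "dy": 0, "dz": 0, "roll": 0},
    {"dx": 0, "dy": 0, "dz": 0, "roll": 0},
    {"dx": 0, "dy": 0, "dz": 0, "roll": 0}
  ],
  "grip": 0.0,
  "grip_force": 60
}}

```text
clock: 13.0
ee_pos: [0.4385, 0.315, 0.0558]
ee_rot: [0.0, -0.058, 0.998, 0.0]
ft_force: [-0.4, -1.4, 5.0]
finger_gap: 0.102
finger_force: 59.2
```

Call:
{"method": "step_arm", "body": {
  "rows": [
    {"dx": 0, "dy": 0, "dz": -0.02, "roll": 0},
    {"dx": 0, "dy": 0, "dz": -0.04, "roll": 0},
    {"dx": 0, "dy": 0, "dz": -0.04, "roll": 0},
    {"dx": 0, "dy": 0, "dz": -0.03, "roll": 0.185},
    {"dx": 0, "dy": 0, "dz": 0, "roll": 0.185},
    {"dx": 0, "dy": 0, "dz": 0, "roll": 0.185},
    {"dx": 0, "dy": 0, "dz": 0, "roll": 0.185},
    {"dx": 0, "dy": 0, "dz": 0, "roll": 0.185},
    {"dx": 0, "dy": 0, "dz": 0, "roll": 0.185},
    {"dx": 0, "dy": 0, "dz": 0, "roll": 0.185}
  ]
}}

```text
clock: 14.25
ee_pos: [0.4382, 0.3149, 0.186]
ee_rot: [-0.0, 0.559, 0.829, 0.0]
ft_force: [-0.4, 0.2, -0.8]
finger_gap: 0.109
finger_force: 58.4
```

Call:
{"method": "step_arm", "body": {
  "rows": [
    {"dx": 0, "dy": 0, "dz": 0, "roll": 0.185},
    {"dx": 0, "dy": 0, "dz": 0, "roll": 0.185},
    {"dx": 0, "dy": 0, "dz": 0, "roll": 0.022},
    {"dx": 0, "dy": 0, "dz": 0, "roll": 0}
  ]
}}

```text
clock: 14.75
ee_pos: [0.4383, 0.3149, 0.1856]
ee_rot: [-0.0, 0.706, 0.708, 0.0]
ft_force: [-1.5, -1.3, -0.2]
finger_gap: 0.104
finger_force: 58.4
```

Call:
{"method": "step_arm", "body": {
  "rows": [
    {"dx": -0.0491, "dy": 0.0222, "dz": 0, "roll": 0},
    {"dx": -0.0491, "dy": 0.0222, "dz": 0, "roll": 0},
    {"dx": -0.0491, "dy": 0.0222, "dz": 0, "roll": 0},
    {"dx": -0.0491, "dy": 0.0222, "dz": 0, "roll": 0},
    {"dx": -0.0491, "dy": 0.0222, "dz": 0, "roll": 0},
    {"dx": -0.0491, "dy": 0.0222, "dz": 0, "roll": 0},
    {"dx": -0.0491, "dy": 0.0222, "dz": 0, "roll": 0},
    {"dx": -0.0491, "dy": 0.0222, "dz": 0, "roll": 0},
    {"dx": -0.0491, "dy": 0.0222, "dz": 0, "roll": 0},
    {"dx": 0, "dy": 0, "dz": 0, "roll": 0}
  ]
}}

```text
clock: 16.0
ee_pos: [0.6379, -0.1309, 0.1836]
ee_rot: [-0.001, 0.708, 0.706, -0.001]
ft_force: [0.8, 0.9, -0.5]
finger_gap: 0.109
finger_force: 58.7
```

Call:
{"method": "step_arm", "body": {
  "rows": [
    {"dx": 0, "dy": 0, "dz": 0.02, "roll": 0},
    {"dx": 0, "dy": 0, "dz": 0.02, "roll": 0},
    {"dx": 0, "dy": 0, "dz": 0, "roll": 0},
    {"dx": 0, "dy": 0, "dz": 0, "roll": 0}
  ]
}}

```text
clock: 16.5
ee_pos: [0.6375, -0.1264, 0.1454]
ee_rot: [-0.0, 0.707, 0.707, -0.0]
ft_force: [0.2, 0.1, 0.0]
finger_gap: 0.102
finger_force: 58.7
```

Run:
```python
from h import *
np.set_printoptions(precision=4,suppress=True)
T=pose(); im=optics.grab_frame('wrist'); cv2.imwrite('pics/w7.png',im[:,:,::-1]); print(T); np.save('T7.npy',T)
for c in('wrist','scene','side'):
    if c!='wrist': cv2.imwrite(f'pics/{c}7.png',optics.grab_frame(c)[:,:,::-1])
    for t in('channel','holder','pot'):print(c,t,pts(t,c))
```

```text
[[-0.0003  1.     -0.0001  0.6375]
 [ 1.      0.0003  0.     -0.1264]
 [ 0.     -0.0001 -1.      0.1454]
 [ 0.      0.      0.      1.    ]]
wrist channel [([0.6389, -0.1211, 0.0391], 0.72)]
wrist holder [([0.6397, -0.1279, 0.095], 0.89)]
wrist pot [([0.5298, -0.1274, 0.0397], 0.74)]
scene channel [([0.6374, -0.133, 0.0413], 0.97)]
scene holder [([0.4834, 0.2189, -0.0018], 0.61), ([0.6407, -0.1256, 0.1005], 0.6)]
scene pot [([0.5264, -0.1267, 0.0422], 0.76)]
side channel [([0.6366, -0.1242, 0.0435], 0.74)]
side holder [([0.6365, -0.1286, 0.0987], 0.71), ([0.4869, 0.2197, -0.0022], 0.64)]
side pot [([0.5317, -0.1293, 0.0446], 0.72), ([0.6794, 0.2059, 0.0031], 0.42)]
```

View pics/w7.png

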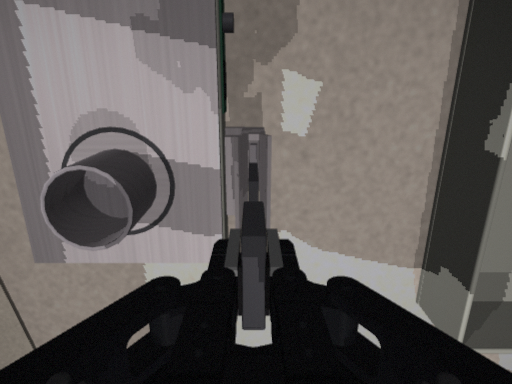

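The wrist picture shows the held blade (x 250–258, y 150–200) lined up over the bracket channel (x 243–262, with its far end at y 130). The pot is still in its ring at (90,205). I'm lowering into the funnel with a small x correction.

Call:
{"method": "step_arm", "body": {
  "rows": [
    {"dx": -0.0005, "dy": 0.0005, "dz": 0.02, "roll": 0},
    {"dx": 0, "dy": 0, "dz": 0.02, "roll": 0},
    {"dx": 0, "dy": 0, "dz": 0.009, "roll": 0},
    {"dx": 0, "dy": 0, "dz": 0, "roll": 0},
    {"dx": 0, "dy": 0, "dz": 0, "roll": 0}
  ]
}}

```text
clock: 17.73
ee_pos: [0.6384, -0.1278, 0.0969]
ee_rot: [0.0, 0.707, 0.707, 0.0]
ft_force: [0.1, -0.3, -0.8]
finger_gap: 0.11
finger_force: 58.7
```

Call:
{"method": "step_arm", "body": {
  "rows": [
    {"dx": 0, "dy": 0, "dz": 0.004, "roll": 0},
    {"dx": 0, "dy": 0, "dz": 0.004, "roll": 0},
    {"dx": 0, "dy": 0, "dz": 0.004, "roll": 0},
    {"dx": 0, "dy": 0, "dz": 0, "roll": 0}
  ]
}}

```text
clock: 18.23
ee_pos: [0.6378, -0.1276, 0.0836]
ee_rot: [-0.0, 0.707, 0.707, -0.0]
ft_force: [-0.0, -0.2, 0.0]
finger_gap: 0.105
finger_force: 58.7
```

Call:
{"method": "step_arm", "body": {
  "rows": [
    {"dx": 0, "dy": 0, "dz": 0.003, "roll": 0},
    {"dx": 0, "dy": 0, "dz": 0.003, "roll": 0},
    {"dx": 0, "dy": 0, "dz": 0.003, "roll": 0},
    {"dx": 0, "dy": 0, "dz": 0.003, "roll": 0},
    {"dx": 0, "dy": 0, "dz": 0, "roll": 0},
    {"dx": 0, "dy": 0, "dz": 0, "roll": 0}
  ]
}}

```text
clock: 18.98
ee_pos: [0.6383, -0.1278, 0.0728]
ee_rot: [0.0, 0.707, 0.707, 0.0]
ft_force: [-0.9, 1.0, 5.8]
finger_gap: 0.105
finger_force: 59.3
```

Call:
{"method": "step_arm", "body": {
  "rows": [
    {"dx": 0, "dy": 0, "dz": 0.002, "roll": 0},
    {"dx": 0, "dy": 0, "dz": 0.002, "roll": 0},
    {"dx": 0, "dy": 0, "dz": 0, "roll": 0},
    {"dx": 0, "dy": 0, "dz": 0, "roll": 0}
  ]
}}

```text
clock: 19.48
ee_pos: [0.6383, -0.1278, 0.0689]
ee_rot: [0.0, 0.707, 0.707, 0.0]
ft_force: [-2.2, 1.0, 6.8]
finger_gap: 0.107
finger_force: 59.6
```

Call:
{"method": "step_arm", "body": {
  "rows": [
    {"dx": 0, "dy": 0, "dz": 0.001, "roll": 0},
    {"dx": 0, "dy": 0, "dz": 0.001, "roll": 0},
    {"dx": 0, "dy": 0, "dz": 0, "roll": 0},
    {"dx": 0, "dy": 0, "dz": 0, "roll": 0}
  ]
}}

```text
clock: 19.98
ee_pos: [0.6384, -0.1277, 0.0679]
ee_rot: [0.001, 0.707, 0.707, 0.0]
ft_force: [-3.8, 1.2, 9.1]
finger_gap: 0.109
finger_force: 60.2
```

Call:
{"method": "step_arm", "body": {
  "rows": [
    {"dx": 0, "dy": -0.0007, "dz": 0.001, "roll": 0},
    {"dx": 0, "dy": 0, "dz": 0, "roll": 0},
    {"dx": 0, "dy": 0, "dz": 0, "roll": 0},
    {"dx": 0, "dy": 0, "dz": 0, "roll": 0}
  ]
}}

```text
clock: 20.48
ee_pos: [0.6383, -0.1277, 0.0678]
ee_rot: [0.001, 0.707, 0.707, 0.001]
ft_force: [-2.9, 1.1, 13.0]
finger_gap: 0.109
finger_force: 60.6
```

Run:
```python
from h import *
a=[cv2.resize(optics.grab_frame(c)[y:y+96,x:x+100,::-1],(400,384),interpolation=cv2.INTER_CUBIC) for c,x,y in(('scene',165,170),('side',250,150))]
cv2.imwrite('pics/end.png',np.hstack(a))
for t in('holder','pot'):print(pts(t,'side'))
optics.grab_frame('wrist')
for t in('holder','pot'):print(pts(t,'wrist'),pts(t,'scene'))
s=robot.state();print(s['ee_pos'],s['ft_force'],s['finger_gap'])
```

```text
[([0.4876, 0.2178, -0.0009], 0.65), ([0.6389, -0.1288, 0.0178], 0.46)]
[([0.529, -0.1292, 0.0442], 0.59)]
[] [([0.4844, 0.2225, -0.0038], 0.85), ([0.6409, -0.1278, 0.0227], 0.75)]
[] [([0.5313, -0.1254, 0.0388], 0.8)]
[ 0.63824373 -0.12776687  0.06781174] [-3.61883446  1.35319392 13.08061206] 0.10298879535389938
```

View pics/end.png

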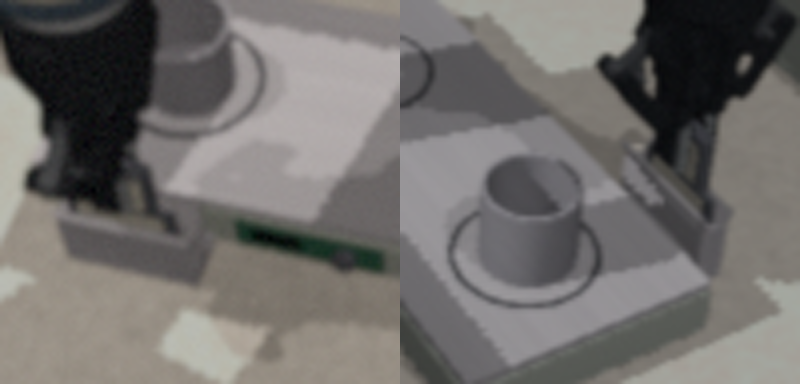

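The crops show the holder seated down in the bracket, still gripped, and the pot standing alone inside its ring (right crop, about (530,250)). TCP z stopped at the predicted 0.0678 while the force rose to 13 N, so the bar is fully down. I'm handing it in.

```bash
python3 -c "
from workcell import robot
print(robot.job_done())"
```

```text
the job is handed in; nothing more can be done
None
```

The job is handed in: the pot is standing released in the ring beside the bracket, and the wider holder is held pressed fully home in the bracket with about 13 N, with no other object touched; the hand-in returned no verdict.

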